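Clamp a fence-post cap in the bench ratchet clamp

TASK

Set the square post cap upright and squarely on the narrow raised rest between the jaws of the bench clamp and let go of it. Then pump the clamp's trigger in repeated strokes (move the jaw only by the trigger, never by pushing it) until the sliding jaw's spring pad has pushed the cap against the fixed jaw and is itself pressed in about half of its travel; the cap is thin-walled, so never press the pad nearly all the way in, which crushes it. Finish while still holding the trigger clearly pulled, and leave the two round caps and the carton where they are.

Things in the scene. Friction and masses are not known exactly. Their poses are not given: they have to be found in the camera images.
- clamp: caulk-gun style clamp fixed on the bench. Origin on the bench under its bar; x along the bar from grip to fixed jaw, z up. In mm: base plate x -160..170, y +-35, 8 high; housing x -105..-20, y +-20, top z 116; fixed grip x -111..-87, y +-15, z 100..190; trigger at x -50; bar z 65; sliding jaw plate 40 wide, z 43..87; rest x 87..113, y +-22, top z 45; fixed jaw face x 131, 50 wide, top z 88.
- rest_top (a point): centre of the top face of the narrow rest (26 along the clamp's x, 44 along its y), 45 mm above the bench. The cap (50 mm square) overhangs it. A cap centred on it stands 6 mm clear of the fixed jaw and is slid those 6 mm by the pad as it is clamped.
- cap_center (a point): centre of the square aluminium post cap, half-way up (25 mm above its underside). Base 50 x 50 x 36 mm with upright faces square to its x and y axes, then a low pyramid to 50 mm total height; 84 to 180 g; it starts upright on the bench.
- pad_face (a point): centre of the front face of the spring pad (32 x 32 mm, 12 thick) carried by the sliding jaw, 65 mm above the bench, facing the fixed jaw; the jaw plate's front stands 28 mm behind it when the pad is not pressed in.
- jaw (a joint): slide of the bar and jaw along the clamp's x, m; 0 = fully back (unpressed pad face then 91 mm from the fixed jaw), grows towards the fixed jaw, 0.075 at most. It stays where it is left (15 N friction); starts at 0 to 0.018.
- pad (a joint): how far the spring pad is pressed back into the sliding jaw, m; 0 = free, 0.016 = fully in; spring 0.8 N per mm.
- trigger (a joint): trigger angle, rad: 0 = let go, upright; 0.42 = fully pulled. Pivot at clamp x -50, z 115 mm; a spring returns it. A pull moves the jaw forward about 2.2 mm per 0.1 rad, 8 to 9 mm a full stroke; letting it back leaves the jaw where it is. The pull takes about 9 N at the paddle with the jaw free, up to 14 N clamping.
- trigger_front (a point): point on the paddle's front face (towards the jaws), 55 mm above its pivot, turning with it; at rest at clamp x -46, z 170 mm. Paddle 8 thick, 26 wide (y), top 78 mm above pivot. It pulls back (clamp -x) towards the fixed grip, 22 mm here for a full stroke; paddle and grip together measure 65 mm at rest. Above the housing there is free room in front of it.
- dome0_center (a point): round domed aluminium cap, 62 mm diameter, 47 high, not to be moved; point half-way up.
- dome1_center (a point): second round domed cap, the same size, not to be moved; point half-way up.
- carton_center (a point): cardboard carton 110 x 150 x 75 mm, not to be moved; its centre.
Not all that is in view belongs to the job. Leave any pink look-alike of the part that bears cap_center alone.

How it is judged (in metres and radians):
On the way, in this order (a step that is already met when the one before it is completed fails the run):
1. the square cap stands upright and squarely on the narrow rest, let go (horizontal distance between cap_center and rest_top below 0.012 m and z of cap_center in the frame of rest_top between 0.021 and 0.029 m and angle between cap_center's own z axis and vertical below 0.1 rad and contact force between the fingers and cap below 0.1 N and linear speed of cap below 0.02 m/s and (angle between the x axis of cap_center and the x axis of clamp, either way round below 0.2 rad or angle between the x axis of cap_center and the y axis of clamp, either way round below 0.2 rad)), for 0.3 s.
2. the trigger is pulled (value of joint trigger above 0.18 rad).
3. the trigger is let back (value of joint trigger below 0.09 rad).
4. the trigger is pulled again (value of joint trigger above 0.15 rad).
At the end, for the whole second after the job is handed in: Cap upright and square (0.12 rad) on the rest, against the fixed jaw, within 12 mm sideways of its middle; spring pad pressed in 4 to 12 mm of its 16 mm (2 to 12 N on the cap); the robot does not touch the cap and its fingers still hold the trigger pulled (over 1 N, past 0.03 rad); at rest (value of joint pad between 0.004 and 0.012 m and contact force between pad and cap between 2 and 12 N and x of cap_center in the frame of rest_top between 0.003 and 0.009 m and y of cap_center in the frame of rest_top between -0.012 and 0.012 m and z of cap_center in the frame of rest_top between 0.021 and 0.029 m and angle between cap_center's own z axis and vertical below 0.1 rad and contact force between the arm and cap below 0.1 N and contact force between the fingers and trigger above 1 N and value of joint trigger above 0.03 rad and linear speed of cap below 0.01 m/s and (angle between the x axis of cap_center and the x axis of clamp, either way round below 0.12 rad or angle between the x axis of cap_center and the y axis of clamp, either way round below 0.12 rad)); the arm keeps its last pose, push and grip.
It fails at once if the cap is crushed: pad pressed in more than 13.5 mm or more than 20 N on the cap (value of joint pad above 0.0135 m or contact force between pad and cap above 20 N).
It fails at once if the robot pushes the jaw or pad itself (more than 5 N) (contact force between the arm and jaw above 5 N).
It fails at once if a round cap or the carton is moved by more than 25 mm (distance of any of dome0_center, dome1_center, carton_center from where it was at the start of the episode above 0.025 m).
It also fails if it takes over 64 s, if anything falls off the work surface, if the arm or the gripper's body presses on something with over 40 N, if the wrist force passes 120 N, or if a joint passes its speed limit or range.

ROBOT

A 6-joint arm with a two-finger parallel gripper is mounted at the origin on the work surface. World frame = base frame: x ahead of the robot, y to its left, z up, the work surface at z = 0. Lengths are in m, angles in degrees, forces in N, time in s.
With the tool pointing down it reaches from about 0.275 to 0.725 m from the base axis. Payload 5.6 kg.
Tool frame: the origin (TCP) lies at the very end of the fingers, on their centre line; the grasp point (between the pads) lies behind it (bot.grasp_offset is the y of the grasp point in the tool frame, in m); y points along the fingers, z is the direction in which the jaws open and shut, and the axes are right-handed (so a half turn about y gives the same grasp; the last joint's range is limited). The gripper opens to 85 mm and grips with 20 to 120 N. Pads are 22 mm wide; open, the fingers measure 114 mm over their backs; the gripper's body (76 mm by 85 mm) begins 54 mm behind the grasp point. The pads swing forward as they close: fully open they stand 13 mm farther back than shut.
Start: joints at [79.504, 14.616, 6.199, 0, -81.583, -16.306], TCP at [0.248, 0.491, 0.231] pointing down, gripper open.
Joint ranges: [-168.99, 168.99], [-69.2, 112.95], [-62.41, 85.93], [-164.36, 98.24], [-168.68, -3.75], [-174.98, 174.98]. Speed limits (degrees/s): [147.25, 147.25, 180, 180, 180, 180].

INTERFACE

Orientations are given as a 3x3 rotation matrix whose columns are the frame's x, y, z axes.
In Python, from workcell import sensors, viewer, bot gives the robot as it stands.
- The arm moves only by the tool servo_tool, never from a script. Its argument "motion" is a list of rows, each a list of 7 numbers: the shift along the tool's x, y, z in units of 0.6 m (1.0 is 0.6 m), then the turn, a rotation vector about the tool's x, y, z in units of 60 degrees (1.0 is 60 degrees), then the closure, from 0 (fully open) to 1 (shut). A call has 1 to 8 rows; each row shifts and turns the commanded pose from where the row before left it, along the tool's axes as they then stand; what a row does not reach is not made up. A row lasts 1/8 s, in which the tool goes at most 62.5 mm and 10.7 degrees, less where a joint would pass 70% of its speed; a pose out of reach is approached as far as the arm can. A call with a number of a shift or a turn outside -1 to 1 is refused whole. A call with a gripper value outside its range is refused whole. The fingers move at their own pace and stop on an object; "force" is the grip in N (left out, the last holds). Time passes only in rows, so rows that do not move let the fingers close. It gives the time, the measured TCP pose, the force and the opening at its end, in the units of the state.
- sensors.sense(): the state, without advancing time (a new reading comes with each control period).
- viewer.camera(name): name is "scene" or "top" or "wrist"; returns a dict with "color" (420x560x3 uint8, red, green, blue), "fx", "fy", "cx", "cy" (pixels), "position" and "orientation" of the camera in the world; the wrist camera has in their place "mount" (4x4, takes a point from camera to tool coordinates, whose origin is the TCP and whose axes are the tool frame's). Camera axes: x right, y down, z forward; pixel columns grow to the right and rows downward; lengths in m; the calibration is good to about 2 mm. The wrist camera is an equidistant fisheye: a pixel r from the principal point sees the ray r / f radians off the axis. A picture is of the moment at which its call begins: read the wrist's pose just before it. There is no depth.
- bot.hand_in(): hands the job in, once; it reports no verdict.
The state is a dict: "time": time; "joints": joint angles; "qvel": joint speeds; "joint_torque": joint torques, N m; "tcp_pos": TCP position; "tcp_rot": TCP orientation; "force": force on the tool from outside, world axes, zero at the start; "torque": the same for the moment, N m; "gripper_width": finger opening in m.
Only numpy, scipy, OpenCV 4.12 (cv2) and the standard library are available. Lean on these libraries where they do the work, as an engineer would, in place of code of your own. Each camera call takes 0.05 s, during which the arm holds its last target. There are 200 camera calls.

## Working session

There is one attempt and no reset: what is moved stays moved. The work goes in short steps, Python scripts to look and compute and a tool call to move; the robot and the scene stay as the last step left them, time stands still between calls to the robot, and variables do not carry over. Pictures are saved under pics/ and viewed, about 8 in all and at most 12, crops included, and the job is handed in when it is done.

Besides the shell and the picture viewer there is one more tool, called after "Emit:" in YAML: its name, and indented under it one key for each argument. servo_tool: Moves the arm, as the interface text tells. Shifts and turns lie within -1 to 1; 1 stands for 0.6 m of shift or 60 degrees of turn. Its arguments: {"type":"object","properties":{"motion":{"type":"array"},"force":{"type":"number"}},"required":["motion"]}

```bash
ls; mkdir -p pics
python3 - <<'E'
from workcell import sensors, viewer, bot
import cv2,numpy as np
s=sensors.sense();print(s, bot.grasp_offset)
for n in ("scene","top","wrist"):
    c=viewer.camera(n)
    cv2.imwrite(f"pics/{n}0.png",c["color"][:,:,::-1])
    print(n,{k:(np.round(v,4).tolist() if k!="color" else 0) for k,v in c.items()})
E
```

```text
pics
{'time': 0.0, 'joints': array([ 7.95046556e+01,  1.46529371e+01,  6.13093621e+00, -2.63598207e-02,
       -8.15848532e+01, -1.63054608e+01]), 'qvel': array([ 0.06471352, -0.02327399, -0.03466279,  0.00960774, -0.02014218,
       -0.01563857]), 'joint_torque': array([ 1.52237146e-03, -3.86629379e+01,  2.37939692e+01,  5.36507338e+00,
       -6.13364973e-03,  2.39104668e-05]), 'tcp_pos': array([0.24772494, 0.49048849, 0.23040088]), 'tcp_rot': array([[-8.92548965e-01, -7.87207582e-04, -4.50949804e-01],
       [ 4.50950482e-01, -1.75083768e-03, -8.92547252e-01],
       [-8.69199441e-05, -9.99998157e-01,  1.91770000e-03]]), 'force': array([-0.45069743,  0.56444885, -0.37650138]), 'torque': array([-0.00360145, -0.04308748,  0.04166822]), 'gripper_width': 0.0852363982956687} -0.0187
scene {'color': 0, 'fx': 533.016, 'fy': 533.016, 'cx': 274.9058, 'cy': 208.9865, 'position': [0.9317, 0.6308, 1.1194], 'orientation': [[-0.7927, 0.4999, -0.3489], [0.6095, 0.6375, -0.4713], [-0.0132, -0.5862, -0.81]]}
top {'color': 0, 'fx': 441.8443, 'fy': 441.8443, 'cx': 277.5187, 'cy': 209.0895, 'position': [0.3843, 0.0366, 1.3089], 'orientation': [[0.0207, -0.9975, 0.0682], [-0.9997, -0.0199, 0.0124], [-0.011, -0.0684, -0.9976]]}
wrist {'color': 0, 'fx': 325.1923, 'fy': 325.1923, 'cx': 282.4527, 'cy': 210.9726, 'mount': [[0.0006, 0.9575, 0.2885, -0.0736], [0.0002, -0.2885, 0.9575, -0.1436], [1.0, -0.0005, -0.0004, -0.0005], [0.0, 0.0, 0.0, 1.0]]}
```

Run:
```python
import cv2
for n in ("scene","top"):
    i=cv2.imread(f"pics/{n}0.png"); cv2.imwrite(f"pics/{n}0b.png",cv2.resize(i,(800,600),interpolation=cv2.INTER_CUBIC))
```

```text
(no output)
```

View pics/top0b.png

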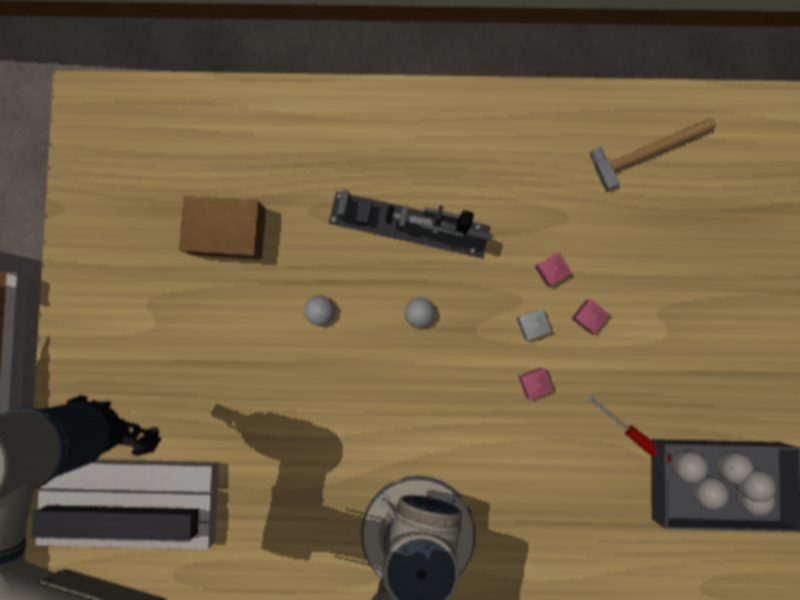

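View pics/scene0b.png

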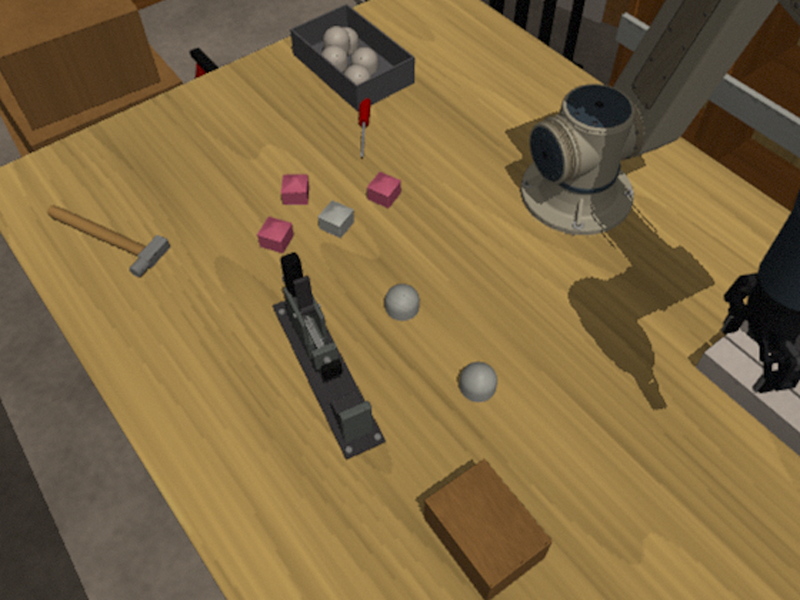

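Top view: the grey square cap is at (535,325) of the 800x600 picture. Pink look-alikes are at (554,269), (592,316) and (536,383). The round caps are at (320,310) and (420,313), and the carton at (222,227). The clamp runs from its grip at about (470,225) to the fixed jaw at (343,203). The grey square one is the only aluminium pyramid cap, so I'll confirm it in a crop.

Run:
```python
import cv2,numpy as np
t=cv2.imread("pics/top0.png");s=cv2.imread("pics/scene0.png")
R=lambda i,x,y,w,h,W,H:cv2.resize(cv2.convertScaleAbs(i[y:y+h,x:x+w],alpha=1.6),(W,H),interpolation=cv2.INTER_CUBIC)
# top clamp: x225..355,y125..185 (scale 6 -> 800 wide at 133)
a=R(t,222,125,134,60,804,360)[:,:800]
b=R(t,350,205,50,40,300,240); c=R(s,205,125,62,50,298,240)[:, :298]
d=R(s,185,165,100,160,200,320)
out=np.zeros((600,800,3),np.uint8); out[:360]=a; out[360:600,:300]=b; out[360:600,300:598]=c
cv2.imwrite("pics/crop1.png",out)
cv2.imwrite("pics/crop2.png",R(s,185,170,100,160,375,600))
```

```text
(no output)
```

View pics/crop1.png

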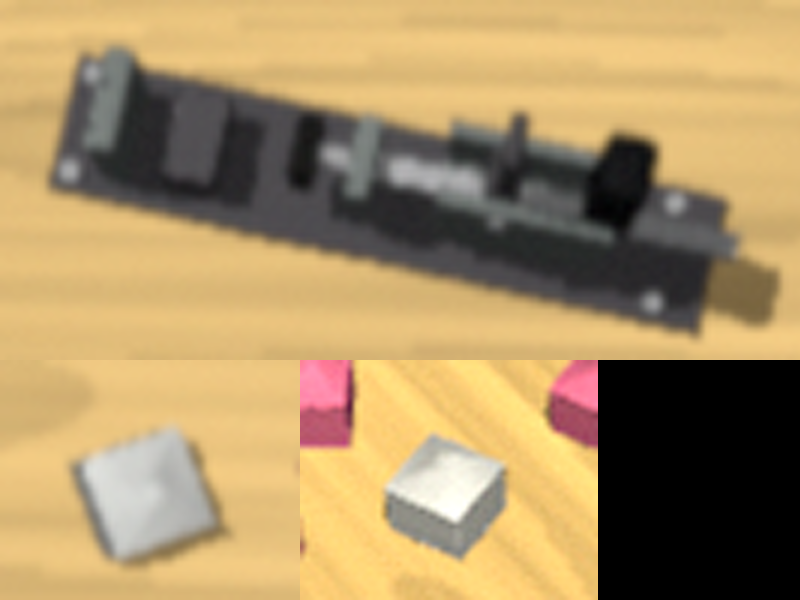

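The crop confirms the cap: grey pyramid, apex about (152,490), shoulder corners (75,462), (175,428), (218,528), (118,560). Base plate corners are (82,53), (50,185), (697,333), (728,200), and the rest top is about (165..228, 93..185).

```bash
cat > h.py <<'E'
from workcell import sensors, viewer, bot
import cv2,numpy as np
from scipy.optimize import least_squares
TOP=dict(f=441.8443,c=(277.5187,209.0895),p=np.array([.3843,.0366,1.3089]),R=np.array([[0.0207,-0.9975,0.0682],[-0.9997,-0.0199,0.0124],[-0.011,-0.0684,-0.9976]]))
def proj(P,c=TOP):
    q=(np.atleast_2d(P)-c['p'])@c['R']; return q[:,:2]/q[:,2:]*c['f']+c['c']
def fit(obj,pix,x0,c=TOP):
    obj=np.array(obj,float);pix=np.array(pix,float)
    def W(v):
        a=v[2];return np.c_[v[0]+obj[:,0]*np.cos(a)-obj[:,1]*np.sin(a),v[1]+obj[:,0]*np.sin(a)+obj[:,1]*np.cos(a),obj[:,2]]
    r=least_squares(lambda v:(proj(W(v),c)-pix).ravel(),x0)
    return r.x,r.fun.reshape(-1,2)
E
python3 - <<'E'
from h import *
cr=lambda l,ox,oy,sx=0,sy=0:[((x-sx+.5)/6-.5+ox,(y-sy+.5)/6-.5+oy) for x,y in l]
px=cr([(82,53),(50,185),(697,333),(728,200)],222,125)
# clamp x toward left (fixed jaw): world +y. y clamp = world -x -> image down
ob=[(.170,-.035,.008),(.170,.035,.008),(-.160,.035,.008),(-.160,-.035,.008)]
v,r=fit(ob,px,[.45,.0,1.6]);print("clamp",v,np.degrees(v[2]));print(r.round(2))
a=v[2];X=np.array([np.cos(a),np.sin(a)]);print("rest",v[:2]+.1*X)
# check: predicted pixel of features in crop coords
def pr(x,y,z):
    Y=np.array([-X[1],X[0]]);P=np.r_[v[:2]+x*X+y*Y,z];q=proj(P)[0];return ((q-[222,125]+.5)*6-.5).round()
for n,p in dict(r1=(.113,-.022,.045),r2=(.113,.022,.045),r3=(.087,.022,.045),r4=(.087,-.022,.045),fj1=(.131,-.025,.088),fj2=(.131,.025,.088),trigtop=(-.05,0,.193),grip=(-.099,0,.19)).items(): print(n,pr(*p))
px=cr([(75,462),(175,428),(218,528),(118,560),(152,490)],350,205,0,360)
h=.025
w,r=fit([(h,h,.036),(h,-h,.036),(-h,-h,.036),(-h,h,.036),(0,0,.05)],px,[.38,-.2,0.2]);print("cap",w,np.degrees(w[2]));print(r.round(2))
# other things
for n,u,z in(("dome0",(320,310),.047),("dome1",(420,313),.047),("carton",(222,227),.075),("pinkA",(554,269),.045),("pinkB",(592,316),.045),("pinkC",(536,383),.045)):
    u=np.array(u)*.7; d=TOP['R']@np.r_[(u-TOP['c'])/TOP['f'],1]; print(n,(TOP['p']+d*(z-TOP['p'][2])/d[2]).round(3))
E
```

```text
clamp [0.62901254 0.02502624 1.36266003] 78.07466843483051
[[-0.1  -0.34]
 [-0.24  0.24]
 [ 0.18  0.37]
 [ 0.15 -0.27]]
rest [0.64967622 0.12286801]
r1 [181.  85.]
r2 [160. 172.]
r3 [213. 184.]
r4 [234.  96.]
fj1 [139.  49.]
fj2 [114. 152.]
trigtop [518. 140.]
grip [630. 167.]
cap [ 0.42561371 -0.22574771  0.37777786] 21.64507670126968
[[ 0.61  0.18]
 [ 0.18 -0.23]
 [-0.63 -0.6 ]
 [-0.24  0.17]
 [ 0.08  0.48]]
dome0 [0.445 0.205 0.047]
dome1 [0.443 0.005 0.047]
carton [0.604 0.4   0.075]
pinkA [ 0.537 -0.263  0.045]
pinkB [ 0.444 -0.339  0.045]
pinkC [ 0.309 -0.228  0.045]
```

View pics/crop2.png

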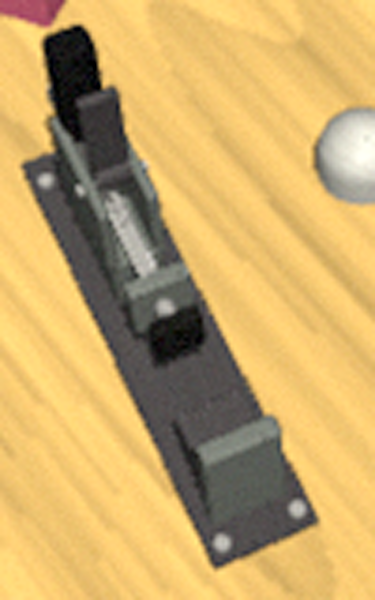

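```bash
cat >> h.py <<'E'
from scipy.spatial.transform import Rotation as Ro
def down(yaw):
    a=np.radians(yaw); z=np.array([np.cos(a),np.sin(a),0]);y=np.array([0,0,-1.]);return np.c_[np.cross(y,z),y,z]
def plan(pos,R,n,g,start=None):
    """n equal rows to pose (pos,R) from the measured pose"""
    s=sensors.sense(); p,R0=start or (s['tcp_pos'],s['tcp_rot'])
    rv=Ro.from_matrix(R0.T@R).as_rotvec(); rows=[]; Rc=R0
    step=(np.array(pos)-p)/n
    for k in range(n):
        rows.append(list(np.r_[Rc.T@step/.6, np.degrees(rv)/n/60, g].round(4)))
        Rc=Rc@Ro.from_rotvec(rv/n).as_matrix()
    print("dist/row mm",1e3*np.linalg.norm(step),"deg/row",np.degrees(np.linalg.norm(rv))/n)
    for r in rows: print([float(x) for x in r],end=",\n")
E
python3 -c "
from h import *
plan([.4256,-.2257,.19],down(-158.4),16,0)"
```

```text
dist/row mm 46.19828498686947 deg/row 2.599727201461789
[-0.0502, 0.0043, 0.0582, -0.0001, 0.0433, -0.0, 0.0],
[-0.0528, 0.0043, 0.0559, -0.0001, 0.0433, -0.0, 0.0],
[-0.0553, 0.0043, 0.0535, -0.0001, 0.0433, -0.0, 0.0],
[-0.0576, 0.0043, 0.0509, -0.0001, 0.0433, -0.0, 0.0],
[-0.0599, 0.0043, 0.0482, -0.0001, 0.0433, -0.0, 0.0],
[-0.062, 0.0043, 0.0455, -0.0001, 0.0433, -0.0, 0.0],
[-0.064, 0.0043, 0.0426, -0.0001, 0.0433, -0.0, 0.0],
[-0.0659, 0.0043, 0.0397, -0.0001, 0.0433, -0.0, 0.0],
[-0.0676, 0.0043, 0.0366, -0.0001, 0.0433, -0.0, 0.0],
[-0.0692, 0.0043, 0.0335, -0.0001, 0.0433, -0.0, 0.0],
[-0.0706, 0.0043, 0.0304, -0.0001, 0.0433, -0.0, 0.0],
[-0.0719, 0.0043, 0.0271, -0.0001, 0.0433, -0.0, 0.0],
[-0.0731, 0.0042, 0.0238, -0.0001, 0.0433, -0.0, 0.0],
[-0.0741, 0.0042, 0.0205, -0.0001, 0.0433, -0.0, 0.0],
[-0.075, 0.0042, 0.0171, -0.0001, 0.0433, -0.0, 0.0],
[-0.0757, 0.0042, 0.0137, -0.0001, 0.0433, -0.0, 0.0],
```

Emit:
servo_tool:
  motion:
    - [-0.05, 0.004, 0.058, 0, 0.043, 0, 0]
    - [-0.053, 0.004, 0.056, 0, 0.043, 0, 0]
    - [-0.055, 0.004, 0.053, 0, 0.043, 0, 0]
    - [-0.058, 0.004, 0.051, 0, 0.043, 0, 0]
    - [-0.06, 0.004, 0.048, 0, 0.043, 0, 0]
    - [-0.062, 0.004, 0.046, 0, 0.043, 0, 0]
    - [-0.064, 0.004, 0.043, 0, 0.043, 0, 0]
    - [-0.066, 0.004, 0.04, 0, 0.043, 0, 0]

```text
time: 1.15
tcp_pos: [0.3372, 0.131, 0.212]
tcp_rot: [[-0.676, 0.0, -0.737], [0.737, 0.0, -0.676], [0.0, -1.0, -0.0]]
force: [1.7, -0.4, 0.0]
gripper_width: 0.0855
```

Emit:
servo_tool:
  motion:
    - [-0.068, 0.004, 0.037, 0, 0.043, 0, 0]
    - [-0.069, 0.004, 0.034, 0, 0.043, 0, 0]
    - [-0.071, 0.004, 0.03, 0, 0.043, 0, 0]
    - [-0.072, 0.004, 0.027, 0, 0.043, 0, 0]
    - [-0.073, 0.004, 0.024, 0, 0.043, 0, 0]
    - [-0.074, 0.004, 0.021, 0, 0.043, 0, 0]
    - [-0.075, 0.004, 0.017, 0, 0.043, 0, 0]
    - [-0.076, 0.004, 0.014, 0, 0.043, 0, 0]

```text
time: 2.15
tcp_pos: [0.4273, -0.2277, 0.1926]
tcp_rot: [[-0.372, -0.0, -0.928], [0.928, 0.0, -0.372], [0.0, -1.0, 0.0]]
force: [0.4, 0.2, 0.5]
gripper_width: 0.0853
```

Emit:
servo_tool:
  motion:
    - [0, 0, 0, 0, 0, 0, 0]
    - [0, 0, 0, 0, 0, 0, 0]

```text
time: 2.4
tcp_pos: [0.4269, -0.226, 0.1925]
tcp_rot: [[-0.373, -0.001, -0.928], [0.928, 0.0, -0.373], [0.001, -1.0, 0.001]]
force: [0.4, -0.1, 0.2]
gripper_width: 0.0854
```

Run:
```python
from h import *
s=sensors.sense();c=viewer.camera("wrist");cv2.imwrite("pics/w1.png",cv2.resize(c["color"][:,:,::-1],(800,600),interpolation=cv2.INTER_CUBIC))
print(s['tcp_pos'],s['joints'].round(1),s['force']);np.savez("w1.npz",p=s['tcp_pos'],R=s['tcp_rot'],m=c['mount'])
```

```text
[ 0.42694499 -0.22595082  0.19252913] [ -9.3   8.   -7.8  -0.  -74.2  31.2] [ 0.35162623 -0.06452025  0.21548794]
```

View pics/w1.png

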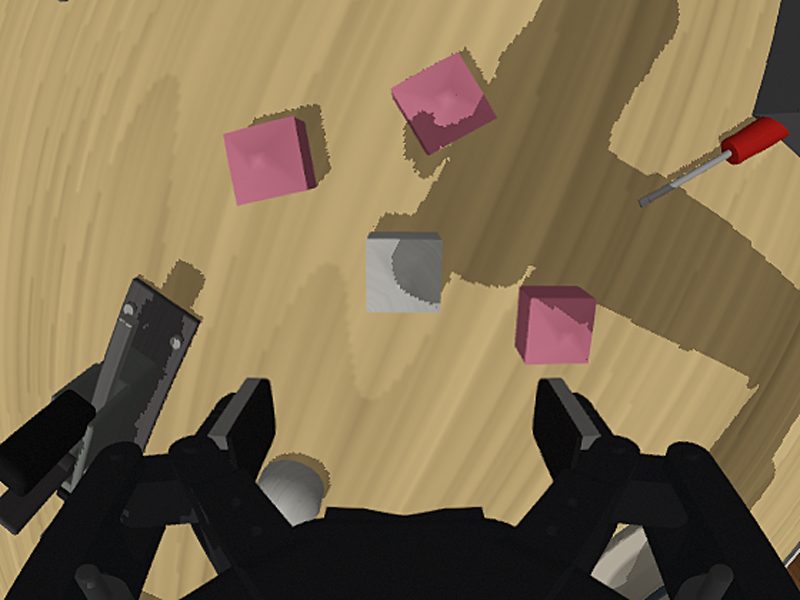

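The wrist view shows the grey cap square with the fingers. Its shoulder corners are (367,237), (441,237), (440,311), (366,312), and the pinks stand clear.

```bash
cat >> h.py <<'E'
def wray(u,z,p,R,m,f=325.1923,c=(282.4527,210.9726)):
    u=(np.array(u,float)+.5)*.7-.5; d=u-c; r=np.hypot(*d); t=r/f
    v=np.r_[np.sin(t)*d/r,np.cos(t)]; D=R@m[:3,:3]@v; O=p+R@m[:3,3]
    return O+D*(z-O[2])/D[2]
E
python3 - <<'E'
from h import *
k=np.load("w1.npz")
C=np.array([wray(u,.036,k['p'],k['R'],k['m']) for u in((367,237),(441,237),(440,311),(366,312))])
print(C.round(4));c=C.mean(0);print("centre",c)
for i in range(4):
    e=C[(i+1)%4]-C[i];print(np.linalg.norm(e),np.degrees(np.arctan2(e[1],e[0])))
plan([c[0],c[1],.006],down(-158.4),6,0)
E
```

```text
[[ 0.4596 -0.2416  0.036 ]
 [ 0.4148 -0.2596  0.036 ]
 [ 0.3956 -0.2127  0.036 ]
 [ 0.442  -0.1932  0.036 ]]
centre [ 0.42800102 -0.22678858  0.036     ]
0.048324135970035015 -158.1387781023486
0.050757288998502244 112.24727475586516
0.05038556208504698 22.672152093179925
0.05149778437923017 -70.04653351904201
dist/row mm 31.134131147994136 deg/row 0.058292362830170835
[-0.0004, 0.0519, -0.0001, -0.0, 0.001, 0.0001, 0.0],
[-0.0004, 0.0519, -0.0001, -0.0, 0.001, 0.0001, 0.0],
[-0.0004, 0.0519, -0.0001, -0.0, 0.001, 0.0001, 0.0],
[-0.0004, 0.0519, -0.0001, -0.0, 0.001, 0.0001, 0.0],
[-0.0004, 0.0519, -0.0001, -0.0, 0.001, 0.0001, 0.0],
[-0.0004, 0.0519, -0.0001, -0.0, 0.001, 0.0001, 0.0],
```

Emit:
servo_tool:
  motion:
    - [0, 0.052, 0, 0, 0, 0, 0]
    - [0, 0.052, 0, 0, 0, 0, 0]
    - [0, 0.052, 0, 0, 0, 0, 0]
    - [0, 0.052, 0, 0, 0, 0, 0]
    - [0, 0.052, 0, 0, 0, 0, 0]
    - [0, 0.05, 0, 0, 0, 0, 0]
    - [0, 0, 0, 0, 0, 0, 0]

```text
time: 3.32
tcp_pos: [0.4257, -0.2248, 0.0056]
tcp_rot: [[-0.375, -0.004, -0.927], [0.927, 0.001, -0.375], [0.002, -1.0, 0.003]]
force: [0.7, -0.4, 0.5]
gripper_width: 0.0853
```

Emit:
servo_tool:
  motion:
    - [0, 0, 0, 0, 0, 0, 1]
    - [0, 0, 0, 0, 0, 0, 1]
    - [0, 0, 0, 0, 0, 0, 1]
    - [0, 0, 0, 0, 0, 0, 1]
    - [0, 0, 0, 0, 0, 0, 1]
    - [0, 0, 0, 0, 0, 0, 1]
  force: 30

```text
time: 4.08
tcp_pos: [0.4285, -0.2263, 0.0085]
tcp_rot: [[-0.374, 0.003, -0.928], [0.928, -0.001, -0.374], [-0.002, -1.0, -0.003]]
force: [-0.7, 2.2, 7.2]
gripper_width: 0.0493
```

Emit:
servo_tool:
  motion:
    - [0, -0.02, 0, 0, 0, 0, 1]
    - [0, -0.05, 0, 0, 0, 0, 1]
    - [0, -0.08, 0, 0, 0, 0, 1]
    - [0, -0.08, 0, 0, 0, 0, 1]
    - [0, -0.08, 0, 0, 0, 0, 1]
    - [0, 0, 0, 0, 0, 0, 1]

```text
time: 4.82
tcp_pos: [0.4293, -0.227, 0.1979]
tcp_rot: [[-0.373, 0.009, -0.928], [0.928, -0.003, -0.373], [-0.006, -1.0, -0.007]]
force: [-0.0, 0.1, -2.5]
gripper_width: 0.0495
```

```bash
python3 -c "
from h import *
print(sensors.sense()['force'],sensors.sense()['gripper_width'])
print(168.07)
plan([.54,.11,.20],down(168.07),10,1)
plan([.6497,.1229,.17],down(168.07),3,1,(np.array([.54,.11,.2]),down(168.07)))"
```

```text
[-0.02808001  0.11412493 -2.48388333] 0.049475889180004805
168.07
dist/row mm 35.472468112543936 deg/row 3.386085494732683
[0.0452, -0.0003, -0.0381, 0.0008, 0.0564, -0.0003, 1.0],
[0.0474, -0.0004, -0.0354, 0.0008, 0.0564, -0.0003, 1.0],
[0.0494, -0.0004, -0.0325, 0.0008, 0.0564, -0.0003, 1.0],
[0.0512, -0.0004, -0.0295, 0.0008, 0.0564, -0.0003, 1.0],
[0.0529, -0.0004, -0.0264, 0.0008, 0.0564, -0.0003, 1.0],
[0.0543, -0.0004, -0.0233, 0.0008, 0.0564, -0.0003, 1.0],
[0.0556, -0.0004, -0.02, 0.0008, 0.0564, -0.0003, 1.0],
[0.0567, -0.0004, -0.0167, 0.0008, 0.0564, -0.0003, 1.0],
[0.0576, -0.0004, -0.0133, 0.0008, 0.0564, -0.0003, 1.0],
[0.0583, -0.0004, -0.0099, 0.0008, 0.0564, -0.0003, 1.0],
dist/row mm 38.15247188729862 deg/row 0.0
[0.0196, 0.0167, -0.0581, 0.0, 0.0, 0.0, 1.0],
[0.0196, 0.0167, -0.0581, 0.0, 0.0, 0.0, 1.0],
[0.0196, 0.0167, -0.0581, 0.0, 0.0, 0.0, 1.0],
```

Emit:
servo_tool:
  motion:
    - [0.045, 0, -0.038, 0, 0.056, 0, 1]
    - [0.047, 0, -0.035, 0, 0.056, 0, 1]
    - [0.049, 0, -0.033, 0, 0.056, 0, 1]
    - [0.051, 0, -0.03, 0, 0.056, 0, 1]
    - [0.053, 0, -0.026, 0, 0.057, 0, 1]
    - [0.054, 0, -0.023, 0, 0.057, 0, 1]
    - [0.056, 0, -0.02, 0, 0.057, 0, 1]

```text
time: 5.7
tcp_pos: [0.5043, 0.0102, 0.1925]
tcp_rot: [[0.033, -0.001, -0.999], [0.999, -0.0, 0.033], [-0.0, -1.0, 0.001]]
force: [0.8, 1.2, -0.8]
gripper_width: 0.0494
```

Emit:
servo_tool:
  motion:
    - [0.057, 0, -0.017, 0, 0.056, 0, 1]
    - [0.058, 0, -0.013, 0, 0.056, 0, 1]
    - [0.058, 0, -0.01, 0, 0.056, 0, 1]
    - [0.02, 0.017, -0.058, 0, 0, 0, 1]
    - [0.02, 0.017, -0.058, 0, 0, 0, 1]
    - [0.02, 0.017, -0.058, 0, 0, 0, 1]
    - [0, 0, 0, 0, 0, 0, 1]
    - [0, 0, 0, 0, 0, 0, 1]

```text
time: 6.7
tcp_pos: [0.6469, 0.1241, 0.1619]
tcp_rot: [[0.206, -0.001, -0.979], [0.979, -0.0, 0.206], [-0.001, -1.0, 0.001]]
force: [-0.4, -0.1, -0.3]
gripper_width: 0.0496
```

Run:
```python
from h import *
s=sensors.sense();c=viewer.camera("wrist");cv2.imwrite("pics/w2.png",cv2.resize(cv2.convertScaleAbs(c["color"][:,:,::-1],alpha=1.5),(800,600),interpolation=cv2.INTER_CUBIC))
print(s['tcp_pos'],s['joints'].round(1));np.savez("w2.npz",p=s['tcp_pos'],R=s['tcp_rot'],m=c['mount'])
plan([.6497,.1229,.0548],down(168.07),5,1)
```

```text
[0.6469363  0.12410807 0.16191471] [ 24.4  28.5  16.7  -0.  -78.3 -36.3]
dist/row mm 21.576175135096307 deg/row 0.013194512105704728
[-0.0002, 0.0359, -0.001, -0.0, 0.0002, -0.0, 1.0],
[-0.0002, 0.0359, -0.001, -0.0, 0.0002, -0.0, 1.0],
[-0.0002, 0.0359, -0.001, -0.0, 0.0002, -0.0, 1.0],
[-0.0002, 0.0359, -0.001, -0.0, 0.0002, -0.0, 1.0],
[-0.0002, 0.0359, -0.001, -0.0, 0.0002, -0.0, 1.0],
```

View pics/w2.png

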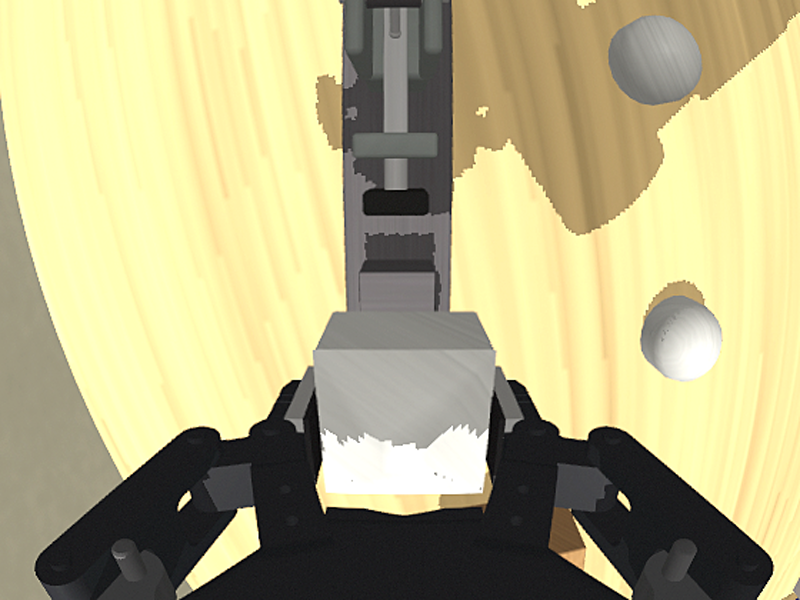

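The wrist view shows the held cap centred at column 404 with its lower back edge at row 312. The rest's back top corners are at about (360,271) and (436,271), and the pad front edge at row 215 spans columns 363..429.

Run:
```python
from h import *
k=np.load("w2.npz");g=lambda u,z:wray(u,z,k['p'],k['R'],k['m'])
a=np.radians(78.07);X=np.array([np.cos(a),np.sin(a)]);Y=np.array([-X[1],X[0]]);o=np.array([.6290,.0250])
def L(P):d=P[:2]-o;return (d@X).round(4),(d@Y).round(4)
print("tcp",L(k['p']))
for n,u,z in(("rest-",(360,271),.045),("rest+",(436,271),.045),("padL",(363,213),.081),("padR",(429,213),.081),("jawL",(353,156),.087),("jawR",(438,156),.087),("baseL",(344,200),.008),("baseR",(452,200),.008),("bedge1",(331,312),k['p'][2]-.0085),("bedge2",(479,312),k['p'][2]-.0085),("sh1",(314,350),k['p'][2]+.0275),("sh2",(495,350),k['p'][2]+.0275)):
    print(n,L(g(u,z)))
```

```text
tcp (np.float64(0.1007), np.float64(0.0029))
rest- (np.float64(0.0877), np.float64(-0.0225))
rest+ (np.float64(0.0877), np.float64(0.0213))
padL (np.float64(0.0505), np.float64(-0.017))
padR (np.float64(0.0506), np.float64(0.0149))
jawL (np.float64(0.0228), np.float64(-0.0209))
jawR (np.float64(0.023), np.float64(0.0186))
baseL (np.float64(0.0493), np.float64(-0.0355))
baseR (np.float64(0.0494), np.float64(0.0336))
bedge1 (np.float64(0.0773), np.float64(-0.0226))
bedge2 (np.float64(0.0773), np.float64(0.0288))
sh1 (np.float64(0.0765), np.float64(-0.022))
sh2 (np.float64(0.0765), np.float64(0.0277))
```

Emit:
servo_tool:
  motion:
    - [-0.002, 0.036, -0.006, 0, 0, 0, 1]
    - [0, 0.036, 0, 0, 0, 0, 1]
    - [0, 0.036, 0, 0, 0, 0, 1]
    - [0, 0.036, 0, 0, 0, 0, 1]
    - [0, 0.025, 0, 0, 0, 0, 1]
    - [0, 0, 0, 0, 0, 0, 1]
    - [0, 0, 0, 0, 0, 0, 1]

```text
time: 7.62
tcp_pos: [0.6514, 0.1226, 0.0622]
tcp_rot: [[0.205, 0.002, -0.979], [0.979, 0.0, 0.205], [0.001, -1.0, -0.002]]
force: [0.3, -0.0, -0.7]
gripper_width: 0.0495
```

Emit:
servo_tool:
  motion:
    - [0, 0.004, 0, 0, 0, 0, 1]
    - [0, 0.003, 0, 0, 0, 0, 1]
    - [0, 0.003, 0, 0, 0, 0, 1]
    - [0, 0.001, 0, 0, 0, 0, 1]
    - [0, 0, 0, 0, 0, 0, 1]
    - [0, 0, 0, 0, 0, 0, 1]

```text
time: 8.38
tcp_pos: [0.6508, 0.1225, 0.0543]
tcp_rot: [[0.206, 0.0, -0.979], [0.979, 0.0, 0.206], [0.0, -1.0, -0.0]]
force: [-0.8, 0.3, -0.0]
gripper_width: 0.0498
```

Emit:
servo_tool:
  motion:
    - [0, 0.002, 0, 0, 0, 0, 1]
    - [0, 0, 0, 0, 0, 0, 1]
    - [0, 0, 0, 0, 0, 0, 1]

```text
time: 8.75
tcp_pos: [0.651, 0.1225, 0.0535]
tcp_rot: [[0.205, 0.001, -0.979], [0.979, 0.0, 0.205], [0.0, -1.0, -0.001]]
force: [-0.6, 0.9, 2.1]
gripper_width: 0.0496
```

Emit:
servo_tool:
  motion:
    - [0, 0, 0, 0, 0, 0, 0.35]
    - [0, 0, 0, 0, 0, 0, 0.2]
    - [0, 0, 0, 0, 0, 0, 0]
    - [0, 0, 0, 0, 0, 0, 0]
    - [0, 0, 0, 0, 0, 0, 0]
    - [0, 0, 0, 0, 0, 0, 0]

```text
time: 9.5
tcp_pos: [0.6508, 0.1224, 0.0531]
tcp_rot: [[0.206, 0.0, -0.979], [0.979, 0.0, 0.206], [0.0, -1.0, -0.0]]
force: [0.4, 0.1, -0.5]
gripper_width: 0.0855
```

Emit:
servo_tool:
  motion:
    - [0, -0.03, 0, 0, 0, 0, 0]
    - [0, -0.06, 0, 0, 0, 0, 0]
    - [0, -0.09, 0, 0, 0, 0, 0]
    - [0, -0.09, 0, 0, 0, 0, 0]
    - [0, -0.09, 0, 0, 0, 0, 0]
    - [0, 0, 0, 0, 0, 0, 0]

```text
time: 10.25
tcp_pos: [0.6527, 0.1225, 0.2751]
tcp_rot: [[0.206, 0.011, -0.979], [0.979, 0.003, 0.206], [0.005, -1.0, -0.01]]
force: [1.0, 0.9, -0.5]
gripper_width: 0.0855
```

Run:
```python
from h import *
s=sensors.sense();c=viewer.camera("wrist");cv2.imwrite("pics/w3.png",cv2.resize(cv2.convertScaleAbs(c["color"][:,:,::-1],alpha=1.5),(800,600),interpolation=cv2.INTER_CUBIC))
print(s['time'],s['tcp_pos'],s['joints'].round(1));np.savez("w3.npz",p=s['tcp_pos'],R=s['tcp_rot'],m=c['mount'])
```

```text
10.25 [0.65272181 0.12251557 0.27510623] [ 24.1  27.7  31.7   0.1 -93.3 -36. ]
```

View pics/w3.png

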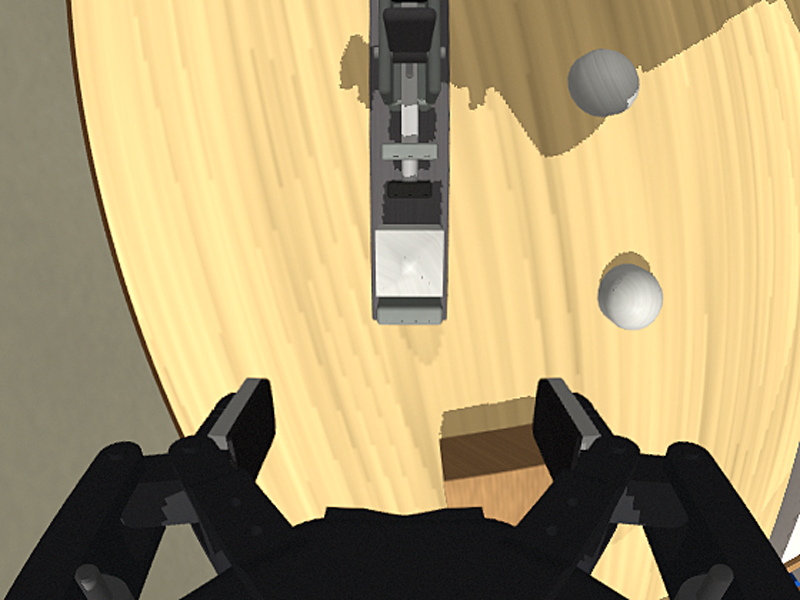

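The cap's shoulder corners are (375,230), (443,230), (442,297), (376,297). It sits squarely on the rest and in line with the fixed jaw (columns 375..443). Next I turn half round so the wrist camera watches the jaws, and push the trigger with shut fingers.

```bash
cat >> h.py <<'E'
CA=np.radians(78.07);CX=np.array([np.cos(CA),np.sin(CA)]);CY=np.array([-CX[1],CX[0]])
CO=np.array([.6290,.0250])+.0006*CX-.0007*CY
def cl(P):d=np.asarray(P)[:2]-CO;return np.r_[d@CX,d@CY]
def wc(x,y,z):return np.r_[CO+x*CX+y*CY,z]
E
python3 - <<'E'
from h import *
k=np.load("w3.npz");C=np.array([wray(u,.081,k['p'],k['R'],k['m']) for u in((375,230),(443,230),(442,297),(376,297))])
for c in C:print(cl(c).round(4))
print("cap centre",cl(C.mean(0)))
R=down(168.07+90)
plan(wc(-.015,0,.275),down(168.07+178),20,1)
E
```

```text
[ 0.0748 -0.0257]
[0.0746 0.0241]
[0.1258 0.0244]
[ 0.126  -0.0257]
cap centre [ 0.10027868 -0.00070618]
dist/row mm 5.737598231621536 deg/row 8.896666117699851
[-0.0096, -0.0003, 0.0001, 0.0002, -0.1483, -0.0003, 1.0],
[-0.0094, -0.0003, 0.0016, 0.0002, -0.1483, -0.0003, 1.0],
[-0.0091, -0.0003, 0.003, 0.0002, -0.1483, -0.0003, 1.0],
[-0.0085, -0.0003, 0.0044, 0.0002, -0.1483, -0.0003, 1.0],
[-0.0077, -0.0003, 0.0057, 0.0002, -0.1483, -0.0003, 1.0],
[-0.0067, -0.0003, 0.0068, 0.0002, -0.1483, -0.0003, 1.0],
[-0.0056, -0.0003, 0.0077, 0.0002, -0.1483, -0.0003, 1.0],
[-0.0043, -0.0003, 0.0085, 0.0002, -0.1483, -0.0003, 1.0],
[-0.003, -0.0003, 0.0091, 0.0002, -0.1483, -0.0003, 1.0],
[-0.0015, -0.0003, 0.0094, 0.0002, -0.1483, -0.0003, 1.0],
[-0.0001, -0.0003, 0.0096, 0.0002, -0.1483, -0.0003, 1.0],
[0.0014, -0.0003, 0.0095, 0.0002, -0.1483, -0.0003, 1.0],
[0.0029, -0.0003, 0.0091, 0.0002, -0.1483, -0.0003, 1.0],
[0.0042, -0.0003, 0.0086, 0.0002, -0.1483, -0.0003, 1.0],
[0.0055, -0.0003, 0.0078, 0.0002, -0.1483, -0.0003, 1.0],
[0.0067, -0.0003, 0.0069, 0.0002, -0.1483, -0.0003, 1.0],
[0.0076, -0.0003, 0.0057, 0.0002, -0.1483, -0.0003, 1.0],
[0.0084, -0.0003, 0.0045, 0.0002, -0.1483, -0.0003, 1.0],
[0.009, -0.0003, 0.0031, 0.0002, -0.1483, -0.0003, 1.0],
[0.0094, -0.0003, 0.0017, 0.0002, -0.1483, -0.0003, 1.0],
```

Cap is centred to within about 1 mm. I'll shift first (−115 mm along tool x), then turn in place.

Emit:
servo_tool:
  motion:
    - [-0.064, 0, 0, 0, 0, 0, 1]
    - [-0.064, 0, 0, 0, 0, 0, 1]
    - [-0.064, 0, 0, 0, 0, 0, 1]
    - [0, 0, 0, 0, -0.15, 0, 1]
    - [0, 0, 0, 0, -0.15, 0, 1]
    - [0, 0, 0, 0, -0.15, 0, 1]
    - [0, 0, 0, 0, -0.15, 0, 1]
    - [0, 0, 0, 0, -0.15, 0, 1]

```text
time: 11.3
tcp_pos: [0.6265, 0.0097, 0.2673]
tcp_rot: [[-0.551, -0.003, -0.835], [0.835, -0.0, -0.551], [0.001, -1.0, 0.003]]
force: [-0.3, 0.4, 0.9]
gripper_width: -0.0004
```

Emit:
servo_tool:
  motion:
    - [0, 0, 0, 0, -0.15, 0, 1]
    - [0, 0, 0, 0, -0.15, 0, 1]
    - [0, 0, 0, 0, -0.15, 0, 1]
    - [0, 0, 0, 0, -0.15, 0, 1]
    - [0, 0, 0, 0, -0.15, 0, 1]
    - [0, 0, 0, 0, -0.15, 0, 1]
    - [0, 0, 0, 0, -0.15, 0, 1]
    - [0, 0, 0, 0, -0.15, 0, 1]

```text
time: 12.3
tcp_pos: [0.6264, 0.0097, 0.2672]
tcp_rot: [[-0.964, -0.003, 0.266], [-0.266, -0.0, -0.964], [0.003, -1.0, -0.001]]
force: [-0.5, -0.4, 0.1]
gripper_width: -0.0003
```

Emit:
servo_tool:
  motion:
    - [0, 0, 0, 0, -0.15, 0, 1]
    - [0, 0, 0, 0, -0.15, 0, 1]
    - [0, 0, 0, 0, -0.15, 0, 1]
    - [0, 0, 0, 0, -0.15, 0, 1]
    - [0, 0, 0, 0, -0.15, 0, 1]
    - [0, 0, 0, 0, -0.15, 0, 1]
    - [0, 0, 0, 0, -0.15, 0, 1]
    - [0, 0, 0, 0, 0, 0, 1]

```text
time: 13.3
tcp_pos: [0.6266, 0.0097, 0.2676]
tcp_rot: [[-0.207, -0.003, 0.978], [-0.978, -0.0, -0.207], [0.001, -1.0, -0.002]]
force: [-0.0, -0.3, 0.1]
gripper_width: 0.0004
```

Run:
```python
from h import *
s=sensors.sense();print(cl(s['tcp_pos']),s['joints'].round(1),s['gripper_width'],s['force'])
plan(wc(-.018,0,.275),down(168.07+180),1,1)
c=viewer.camera("wrist");cv2.imwrite("pics/w4.png",cv2.resize(cv2.convertScaleAbs(c["color"][:,:,::-1],alpha=1.5),(800,600),interpolation=cv2.INTER_CUBIC))
```

```text
[-1.60288879e-02 -8.00344769e-05] [ 15.1  23.5  24.1  -0.  -90.7 152.9] 0.00036654948802519255 [-0.0339702  -0.25392801  0.10855553]
dist/row mm 7.699100134775015 deg/row 0.15002709546520623
[0.0033, -0.0124, -0.0002, 0.0024, -0.0002, 0.0007, 1.0],
```

View pics/w4.png

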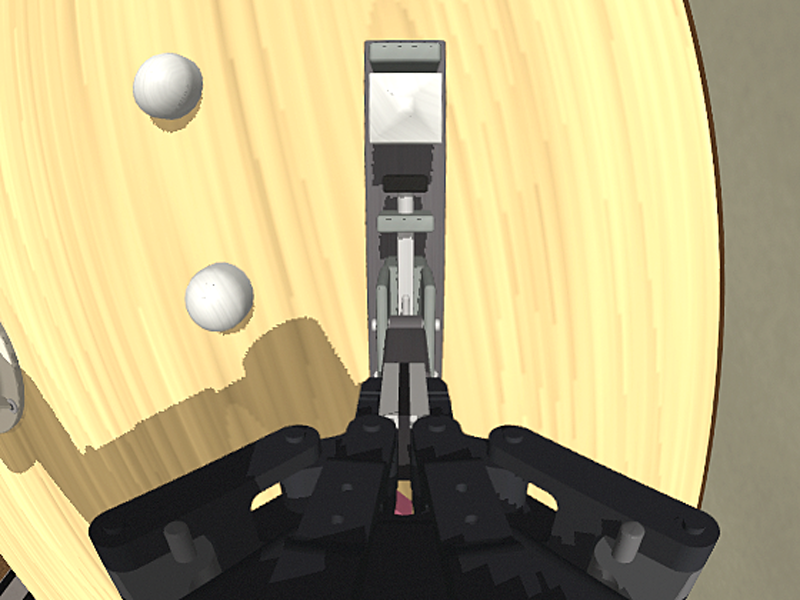

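The view now holds the cap (370..442, 72..142), the pad (383..427, row 176) and the jaw plate (row 215). I'll descend in front of the paddle.

Emit:
servo_tool:
  motion:
    - [0, 0.05, 0, 0, 0, 0, 1]
    - [0, 0.05, 0, 0, 0, 0, 1]
    - [0, 0.05, 0, 0, 0, 0, 1]
    - [0, 0.02, 0, 0, 0, 0, 1]
    - [0.012, 0, 0, 0, 0, 0, 1]
    - [0.012, 0, 0, 0, 0, 0, 1]
    - [0, 0, 0, 0, 0, 0, 1]

```text
time: 14.22
tcp_pos: [0.6246, -0.0051, 0.1685]
tcp_rot: [[-0.207, 0.002, 0.978], [-0.978, 0.0, -0.207], [-0.001, -1.0, 0.002]]
force: [0.0, 0.3, 0.4]
gripper_width: 0.0002
```

Emit:
servo_tool:
  motion:
    - [0.004, 0, 0, 0, 0, 0, 1]
    - [0.004, 0, 0, 0, 0, 0, 1]
    - [0.002, 0, 0, 0, 0, 0, 1]
    - [0, 0, 0, 0, 0, 0, 1]

```text
time: 14.72
tcp_pos: [0.6231, -0.0096, 0.1674]
tcp_rot: [[-0.205, 0.001, 0.979], [-0.979, 0.001, -0.205], [-0.001, -1.0, 0.001]]
force: [0.1, 2.7, 1.9]
gripper_width: -0.0001
```

Run:
```python
from h import *
s=sensors.sense();print(s['time'],cl(s['tcp_pos']),s['tcp_pos'][2],s['joints'].round(1),CX@s['force'][:2])
```

```text
14.725 [-0.03565919 -0.00072675] 0.167362485705487 [ 13.4  24.2  10.8  -0.  -76.5 154.7] 2.632402247908749
```

Emit:
servo_tool:
  motion:
    - [0.01, 0, 0, 0, 0, 0, 1]
    - [0.01, 0, 0, 0, 0, 0, 1]
    - [0.008, 0, 0, 0, 0, 0, 1]
    - [0, 0, 0, 0, 0, 0, 1]
    - [0, 0, 0, 0, 0, 0, 1]

```text
time: 15.35
tcp_pos: [0.6201, -0.0242, 0.1666]
tcp_rot: [[-0.205, 0.001, 0.979], [-0.979, 0.004, -0.205], [-0.004, -1.0, 0.001]]
force: [1.1, 9.4, -0.2]
gripper_width: -0.0
```

```bash
cat > look.py <<'E'
from h import *
import sys
s=sensors.sense();c=viewer.camera("wrist");i=c["color"][:,:,::-1]
print(s['time'],cl(s['tcp_pos']).round(4),s['tcp_pos'][2].round(4),"pushF",(CX@s['force'][:2]).round(1))
cv2.imwrite(sys.argv[1],cv2.resize(cv2.convertScaleAbs(i,alpha=1.5),(800,600),interpolation=cv2.INTER_CUBIC))
np.savez("last.npz",p=s['tcp_pos'],R=s['tcp_rot'],m=c['mount'])
E
python3 look.py pics/p1.png
```

```text
15.35 [-0.0506 -0.0008] 0.1666 pushF 9.4
```

View pics/p1.png

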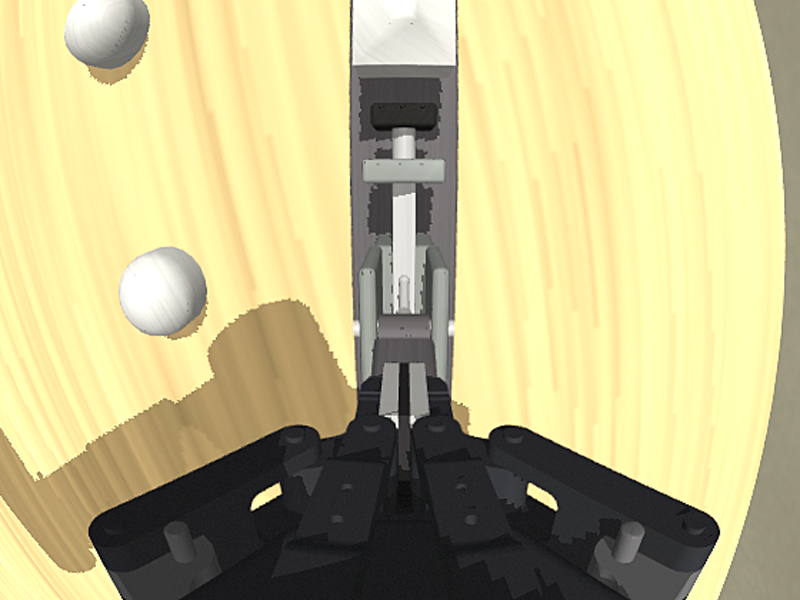

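The wrist view has the pad's front top edge at row 103, the jaw plate front at row 159 and the cap rear edge at row 66.

```bash
cat > rows.py <<'E'
from h import *
import sys
# edges along columns 395..410 region of the enlarged picture, at clamp y about 0 / off the bar
k=np.load("last.npz");i=cv2.cvtColor(cv2.imread(sys.argv[1]),cv2.COLOR_BGR2GRAY).astype(float)
for n,c0,c1 in(("padcols",378,390),("padcolsR",418,432)):
    m=i[:260,c0:c1].mean(1);g=m[2:]-m[:-2]
    e=[r+1 for r in range(1,len(g)-1) if abs(g[r])>18 and abs(g[r])>=abs(g[r-1]) and abs(g[r])>abs(g[r+1])]
    print(n)
    for r in e: print(r,round(g[r-1]),"x@81",cl(wray(((c0+c1)/2,r),.081,k['p'],k['R'],k['m'])).round(4)[0],"x@87",cl(wray(((c0+c1)/2,r),.087,k['p'],k['R'],k['m'])).round(4)[0])
E
python3 rows.py pics/p1.png
```

```text
padcols
64 -139 x@81 0.0749 x@87 0.0735
77 -48 x@81 0.0682 x@87 0.067
102 -28 x@81 0.0555 x@87 0.0546
131 44 x@81 0.0409 x@87 0.0405
139 42 x@81 0.037 x@87 0.0366
149 -40 x@81 0.032 x@87 0.0318
158 95 x@81 0.0276 x@87 0.0274
182 -55 x@81 0.0157 x@87 0.0159
233 33 x@81 -0.0097 x@87 -0.0089
245 37 x@81 -0.0158 x@87 -0.0148
padcolsR
64 -115 x@81 0.0749 x@87 0.0736
77 -52 x@81 0.0682 x@87 0.067
102 -25 x@81 0.0555 x@87 0.0546
130 44 x@81 0.0415 x@87 0.041
139 29 x@81 0.037 x@87 0.0366
150 -21 x@81 0.0316 x@87 0.0313
158 69 x@81 0.0276 x@87 0.0275
181 -57 x@81 0.0162 x@87 0.0164
188 -29 x@81 0.0128 x@87 0.013
232 30 x@81 -0.0092 x@87 -0.0084
245 32 x@81 -0.0158 x@87 -0.0148
```

Emit:
servo_tool:
  motion:
    - [0.008, 0, 0, 0, 0, 0, 1]
    - [0, 0, 0, 0, 0, 0, 1]
    - [-0.015, 0, 0, 0, 0, 0, 1]
    - [-0.015, 0, 0, 0, 0, 0, 1]
    - [-0.014, 0, 0, 0, 0, 0, 1]
    - [0, 0, 0, 0, 0, 0, 1]
    - [0, 0, 0, 0, 0, 0, 1]

```text
time: 16.27
tcp_pos: [0.6236, -0.006, 0.1668]
tcp_rot: [[-0.206, -0.001, 0.979], [-0.979, -0.001, -0.206], [0.001, -1.0, -0.001]]
force: [-0.3, -0.6, 0.1]
gripper_width: -0.0
```

Emit:
servo_tool:
  motion:
    - [0.014, 0, 0, 0, 0, 0, 1]
    - [0.015, 0, 0, 0, 0, 0, 1]
    - [0.015, 0, 0, 0, 0, 0, 1]
    - [0, 0, 0, 0, 0, 0, 1]
    - [0, 0, 0, 0, 0, 0, 1]

```text
time: 16.9
tcp_pos: [0.6187, -0.0295, 0.1665]
tcp_rot: [[-0.206, 0.001, 0.979], [-0.979, 0.004, -0.206], [-0.005, -1.0, -0.0]]
force: [1.2, 8.1, -1.7]
gripper_width: 0.0005
```

```bash
python3 look.py pics/p2.png; python3 rows.py pics/p2.png|head -12
```

```text
16.9 [-0.056  -0.0005] 0.1665 pushF 8.2
padcols
54 -156 x@81 0.0748 x@87 0.0733
68 -55 x@81 0.0675 x@87 0.0662
77 -26 x@81 0.0628 x@87 0.0616
108 63 x@81 0.0471 x@87 0.0463
132 114 x@81 0.0351 x@87 0.0346
155 -74 x@81 0.0237 x@87 0.0235
214 30 x@81 -0.0055 x@87 -0.0049
235 30 x@81 -0.0161 x@87 -0.0152
padcolsR
54 -164 x@81 0.0748 x@87 0.0733
68 -57 x@81 0.0675 x@87 0.0662
```

Emit:
servo_tool:
  motion:
    - [-0.015, 0, 0, 0, 0, 0, 1]
    - [-0.015, 0, 0, 0, 0, 0, 1]
    - [-0.014, 0, 0, 0, 0, 0, 1]
    - [0, 0, 0, 0, 0, 0, 1]
    - [0.014, 0, 0, 0, 0, 0, 1]
    - [0.015, 0, 0, 0, 0, 0, 1]
    - [0.015, 0, 0, 0, 0, 0, 1]
    - [0, 0, 0, 0, 0, 0, 1]

```text
time: 17.95
tcp_pos: [0.6185, -0.0299, 0.1663]
tcp_rot: [[-0.206, 0.001, 0.979], [-0.979, 0.004, -0.206], [-0.004, -1.0, -0.0]]
force: [1.7, 8.5, -1.6]
gripper_width: 0.0
```

```bash
python3 look.py pics/p3.png; python3 rows.py pics/p3.png|head -9
```

```text
17.95 [-0.0565 -0.0004] 0.1663 pushF 8.7
padcols
53 -107 x@81 0.0747 x@87 0.0732
64 -74 x@81 0.069 x@87 0.0676
96 49 x@81 0.0526 x@87 0.0517
118 110 x@81 0.0415 x@87 0.0409
122 -29 x@81 0.0395 x@87 0.0389
124 31 x@81 0.0385 x@87 0.038
141 -62 x@81 0.0301 x@87 0.0298
204 27 x@81 -0.0011 x@87 -0.0006
```

Emit:
servo_tool:
  motion:
    - [-0.015, 0, 0, 0, 0, 0, 1]
    - [-0.015, 0, 0, 0, 0, 0, 1]
    - [-0.014, 0, 0, 0, 0, 0, 1]
    - [0, 0, 0, 0, 0, 0, 1]
    - [0.014, 0, 0, 0, 0, 0, 1]
    - [0.015, 0, 0, 0, 0, 0, 1]
    - [0.015, 0, 0, 0, 0, 0, 1]
    - [0, 0, 0, 0, 0, 0, 1]

```text
time: 19.0
tcp_pos: [0.6185, -0.0299, 0.1663]
tcp_rot: [[-0.206, 0.001, 0.979], [-0.979, 0.004, -0.206], [-0.004, -1.0, -0.0]]
force: [1.5, 8.5, -2.1]
gripper_width: 0.0002
```

```bash
python3 look.py pics/p4.png; python3 rows.py pics/p4.png|head -9
```

```text
19.0 [-0.0565 -0.0004] 0.1663 pushF 8.6
padcols
50 19 x@81 0.0763 x@87 0.0747
53 -166 x@81 0.0747 x@87 0.0732
56 27 x@81 0.0732 x@87 0.0717
86 45 x@81 0.0577 x@87 0.0566
105 121 x@81 0.0481 x@87 0.0473
109 -42 x@81 0.0461 x@87 0.0453
111 40 x@81 0.0451 x@87 0.0443
128 -54 x@81 0.0366 x@87 0.0361
```

View pics/p4.png

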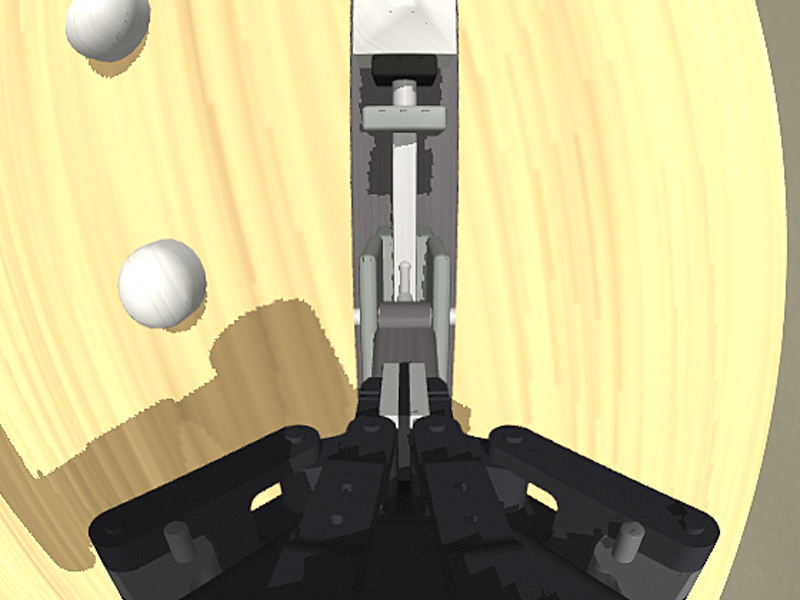

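Pad now touches the cap (rows 54-56), with the jaw front at 0.0475. Each stroke gives about 6.5 mm, and two more are needed.

Emit:
servo_tool:
  motion:
    - [-0.015, 0, 0, 0, 0, 0, 1]
    - [-0.015, 0, 0, 0, 0, 0, 1]
    - [-0.014, 0, 0, 0, 0, 0, 1]
    - [0, 0, 0, 0, 0, 0, 1]
    - [0.014, 0, 0, 0, 0, 0, 1]
    - [0.015, 0, 0, 0, 0, 0, 1]
    - [0.015, 0, 0, 0, 0, 0, 1]
    - [0, 0, 0, 0, 0, 0, 1]

```text
time: 20.05
tcp_pos: [0.6186, -0.0299, 0.1663]
tcp_rot: [[-0.206, 0.001, 0.979], [-0.979, 0.004, -0.206], [-0.004, -1.0, -0.0]]
force: [2.3, 8.3, -2.9]
gripper_width: -0.0003
```

```bash
python3 look.py pics/p5.png; python3 rows.py pics/p5.png|head -9
```

```text
20.05 [-0.0564 -0.0004] 0.1663 pushF 8.6
padcols
42 -181 x@81 0.0806 x@87 0.0789
75 58 x@81 0.0634 x@87 0.0621
94 122 x@81 0.0537 x@87 0.0527
116 -56 x@81 0.0426 x@87 0.0419
184 41 x@81 0.0089 x@87 0.0091
235 34 x@81 -0.0165 x@87 -0.0156
padcolsR
42 -167 x@81 0.0806 x@87 0.0789
```

Emit:
servo_tool:
  motion:
    - [-0.015, 0, 0, 0, 0, 0, 1]
    - [-0.015, 0, 0, 0, 0, 0, 1]
    - [-0.014, 0, 0, 0, 0, 0, 1]
    - [0, 0, 0, 0, 0, 0, 1]
    - [0.014, 0, 0, 0, 0, 0, 1]
    - [0.015, 0, 0, 0, 0, 0, 1]
    - [0.015, 0, 0, 0, 0, 0, 1]
    - [0, 0, 0, 0, 0, 0, 1]

```text
time: 21.1
tcp_pos: [0.6186, -0.0295, 0.1662]
tcp_rot: [[-0.206, 0.001, 0.979], [-0.979, 0.005, -0.206], [-0.005, -1.0, -0.0]]
force: [2.6, 9.3, -2.1]
gripper_width: 0.0003
```

```bash
python3 look.py pics/p6.png; python3 rows.py pics/p6.png
```

```text
21.1 [-0.0561 -0.0004] 0.1662 pushF 9.7
padcols
42 -156 x@81 0.081 x@87 0.0793
75 53 x@81 0.0638 x@87 0.0626
84 153 x@81 0.0592 x@87 0.0581
86 -52 x@81 0.0581 x@87 0.0571
88 33 x@81 0.0571 x@87 0.0561
106 -59 x@81 0.048 x@87 0.0472
178 36 x@81 0.0123 x@87 0.0124
235 28 x@81 -0.0161 x@87 -0.0152
padcolsR
41 -166 x@81 0.0816 x@87 0.0799
75 54 x@81 0.0638 x@87 0.0626
84 154 x@81 0.0592 x@87 0.0581
89 18 x@81 0.0566 x@87 0.0556
106 -60 x@81 0.048 x@87 0.0472
122 29 x@81 0.04 x@87 0.0394
177 36 x@81 0.0128 x@87 0.0129
235 29 x@81 -0.0161 x@87 -0.0152
```

View pics/p6.png

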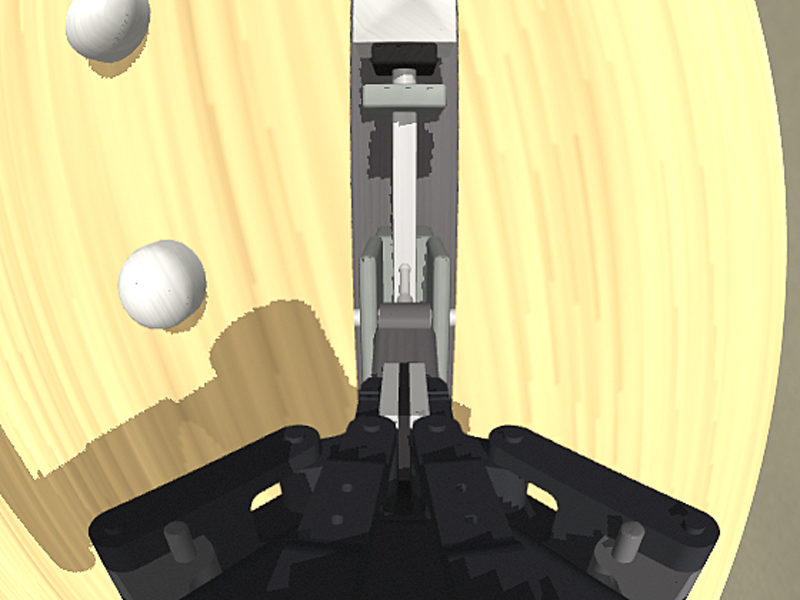

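The pad is pressed in about 5 mm (pad to jaw front 23.0 vs 28 mm), and the cap is against the fixed jaw. One more part stroke should bring it to mid-travel.

Emit:
servo_tool:
  motion:
    - [-0.015, 0, 0, 0, 0, 0, 1]
    - [-0.015, 0, 0, 0, 0, 0, 1]
    - [-0.014, 0, 0, 0, 0, 0, 1]
    - [0, 0, 0, 0, 0, 0, 1]
    - [0.014, 0, 0, 0, 0, 0, 1]
    - [0.012, 0, 0, 0, 0, 0, 1]
    - [0, 0, 0, 0, 0, 0, 1]
    - [0, 0, 0, 0, 0, 0, 1]

```text
time: 22.15
tcp_pos: [0.6211, -0.0184, 0.1668]
tcp_rot: [[-0.205, 0.002, 0.979], [-0.979, 0.005, -0.205], [-0.005, -1.0, 0.001]]
force: [1.4, 10.4, 0.1]
gripper_width: 0.0
```

```bash
python3 look.py pics/p7.png; python3 rows.py pics/p7.png
```

```text
22.15 [-0.0447 -0.0006] 0.1668 pushF 10.4
padcols
64 -202 x@81 0.081 x@87 0.0796
95 60 x@81 0.0651 x@87 0.0641
104 108 x@81 0.0605 x@87 0.0597
127 -54 x@81 0.049 x@87 0.0485
193 44 x@81 0.0163 x@87 0.0166
256 26 x@81 -0.0154 x@87 -0.0143
padcolsR
64 -208 x@81 0.081 x@87 0.0797
95 59 x@81 0.0651 x@87 0.0642
104 106 x@81 0.0606 x@87 0.0597
108 -39 x@81 0.0585 x@87 0.0578
110 30 x@81 0.0575 x@87 0.0568
127 -57 x@81 0.049 x@87 0.0485
140 25 x@81 0.0425 x@87 0.0422
147 -28 x@81 0.0391 x@87 0.0388
194 29 x@81 0.0158 x@87 0.0161
256 22 x@81 -0.0154 x@87 -0.0143
```

Emit:
servo_tool:
  motion:
    - [0.005, 0, 0, 0, 0, 0, 1]
    - [0, 0, 0, 0, 0, 0, 1]
    - [0, 0, 0, 0, 0, 0, 1]
    - [0, 0, 0, 0, 0, 0, 1]
    - [0, 0, 0, 0, 0, 0, 1]

```text
time: 22.82
tcp_pos: [0.6206, -0.0209, 0.1666]
tcp_rot: [[-0.205, 0.002, 0.979], [-0.979, 0.006, -0.205], [-0.006, -1.0, 0.0]]
force: [1.8, 11.0, -0.6]
gripper_width: 0.0004
```

```bash
python3 look.py pics/p8.png; python3 rows.py pics/p8.png|head -6; python3 -c "
import cv2,numpy as np
i=cv2.imread('pics/p8.png')[:220,300:510]
c=__import__('workcell').viewer.camera('scene')['color'][:,:,::-1]
j=cv2.resize(cv2.convertScaleAbs(c[170:330,185:285],alpha=1.6),(375,600),interpolation=cv2.INTER_CUBIC)
o=np.zeros((600,800,3),np.uint8);o[:440,:420]=cv2.resize(i,(420,440));o[:,425:]=j;cv2.imwrite('pics/fin.png',o)"
```

```text
22.825 [-0.0473 -0.0006] 0.1666 pushF 11.1
padcols
58 -221 x@81 0.0816 x@87 0.0801
91 49 x@81 0.0646 x@87 0.0636
97 93 x@81 0.0615 x@87 0.0606
101 -60 x@81 0.0595 x@87 0.0586
103 46 x@81 0.0585 x@87 0.0577
```

View pics/fin.png

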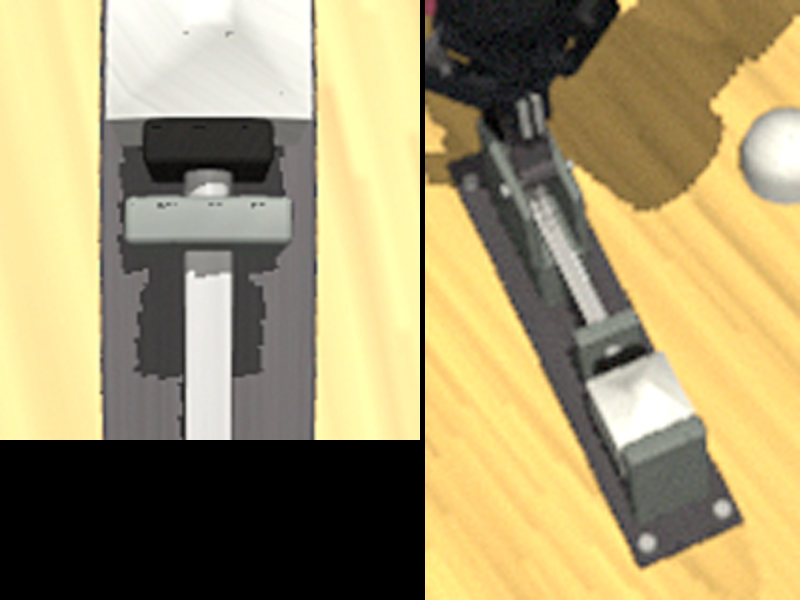

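The cap is upright and square, against the fixed jaw, with the pad pressed in by about 7–7.5 mm. The trigger is held at about 11 N. Handing in.

```bash
python3 -c "
from workcell import bot,sensors
s=sensors.sense();print(s['time'],s['force']);print(bot.hand_in())"
```

```text
22.925 [ 1.95820598 11.52932405 -0.84086798]
the job is handed in; nothing more can be done
None
```

I put the grey square cap on the rest, centred to about 1 mm and square to the clamp, and let go of it. I then pumped the trigger with shut fingers: six long strokes and one part stroke, letting it back fully between strokes. I handed in at 22.9 s while still holding the trigger pulled; no verdict is reported.

- **Cap:** the last pictures show it upright and square against the fixed jaw.
- **Pad:** pressed in about 7 mm of its 16 mm. That comes from picture edges only and is good to about 1 mm.
- **Trigger:** held at roughly 0.23 rad with about 11 N; the angle is worked out from how far the fingertip had moved.
- **Jaw travel:** the strokes moved the jaw 5–7 mm each, less than the stated 8–9 mm, so I set the last part stroke from the pictures rather than from a stroke count.
- **Round caps and carton:** I never touched them. The round caps stayed in place in the wrist views; the carton was out of view at the end.

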